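# Wedge up a timber block and hold it

### The job

Pick up the yellow wedge, set it down flat on the plywood board in front of the timber block, and push its thin end into the gap between the two front rests, under the block, until the block's front edge just lifts off both rests, by about 4 mm and never more than 10 mm. Let the wedge alone do the lifting: do not touch the block, leave it square against its stop, and leave the red wedge and everything else on the bench where they are. Finish while still gripping the wedge, holding it steady with the block's front edge resting on it.

Things in the scene. Friction and masses are not known exactly. Their poses are not given: they have to be found in the camera images.
- base: Plywood board fixed to the bench, 310 (x) x 200 (y) x 18 mm. Origin: centre of its underside, on the bench; z up; +x: the way to push the wedge (within 0.35 rad of bench +y). At its +x end a dark stop, 34 mm high, face at x = 136 mm; before it a dark rear rest 12 mm high, x = 100 to 125 mm. From x = -155 to 20 mm the top (18 mm above the bench) is bare: the wedge slides there.
- front_rests: Two dark front rests fixed on the board, each 25 (x) x 35 (y) x 12 mm high, at board x = 20 to 45 mm, centred at board y = -60 and +60 mm, tops 30 mm above the bench; the free passage between them is 85 mm wide. Origin and axes are the board's.
- block: Loose pale timber block 120 (x) x 160 (y) x 45 mm, 0.45 to 0.85 kg, lying on front and rear rests: underside 30 mm above the bench, 12 mm above the board. Origin: centre of its underside; axes nearly the board's (+x to the stop). Its far face is up to 4 mm short of the stop, so it may slide that far when pushed. Wedged up, it tilts about the rear rest.
- block_front (a point): Middle of the block's lower front edge (block x = -60 mm, underside), which the wedge lifts. 30 mm above the bench at rest, about 34 mm at the end. Axes as the block.
- wedge: Loose yellow wooden wedge, 145 (x) x 34 (y) mm, 90 g. Origin: centre of its underside; +x to the thin nose, at x = 72.5 mm, 4 mm thick. From there the top rises evenly over 105 mm to 26 mm; the last 40 mm are a square heel 40 mm high. Friction about 0.6. The ramp meets the block's edge when the nose is about 38 mm past it; 19 mm more push (3 to 10 N) lifts it 4 mm. It stays put if released.
- wedge_grip (a point): Centre of the yellow wedge's heel, the place to grip it from above across its 34 mm width: 52.5 mm behind the wedge's origin, 125 mm behind the nose, 20 mm above its underside (half-way up the heel). Axes as the wedge.
- wedge_nose (a point): Tip of the yellow wedge's thin end, at its underside, middle of its width. Axes as the wedge.
- red_wedge_grip (a point): The wrong wedge: red plastic, 135 x 40 x 34 mm, with a blunt nose 16 mm thick that does not enter the gap. This point is the centre of its heel, 17 mm above its underside. Lies on the bench beside the yellow wedge, either side. Leave alone.
- clamp: Steel bar clamp with two blue jaws, 320 mm long, lying on the bench beyond the board. Origin at its underside. Leave alone.
- hammer: Hammer lying on the bench, about 260 mm long. Leave alone.
- screwdriver: Screwdriver lying on the bench, about 200 mm long. Leave alone.
- glue: White glue bottle with an orange cap, 60 mm in diameter and 170 mm high, standing. Leave alone.
- offcut: Dark wood offcut, 140 x 70 x 35 mm, lying flat. Leave alone.
- lamp: Inspection lamp with an orange handle and a wire cage, 220 mm long and 90 mm thick, lying. Leave alone.
Things that resemble listed ones, but are neither listed nor needed, are in the scene too. Leave any pink look-alike of the block alone. There is more than one size of the wedge; the one meant has the size given above.

How it is judged:
By the outcome, as a careful person would: the job done as asked, in the order asked, and still so for the second after the job is handed in, while the arm keeps its last pose, push and grip.
It also fails if it takes over 45 s, if anything falls off the work surface, if the arm or the gripper's body presses on something with over 40 N, if the wrist force passes 120 N, or if a joint passes its speed limit or range.

### The arm

A 6-joint arm with a two-finger parallel gripper is mounted at the origin on the work surface. World frame = base frame: x ahead of the robot, y to its left, z up, the work surface at z = 0. Lengths are in m, angles in rad, forces in N, time in s.
With the tool pointing down it reaches from about 0.225 to 0.875 m from the base axis. Payload 3.4 kg.
Tool frame: the origin (TCP) lies at the very end of the fingers, on their centre line; the grasp point (between the pads) lies 19 mm behind it; z points along the fingers, x is the direction in which the jaws open and shut, and the axes are right-handed (so a half turn about z gives the same grasp; the last joint's range is limited). The gripper opens to 85 mm and grips with 20 to 120 N. Pads are 22 mm wide; open, the fingers measure 114 mm over their backs; the gripper's body (76 mm by 85 mm) begins 54 mm behind the grasp point. The pads swing forward as they close: fully open they stand 13 mm farther back than shut.
Start: joints at [-1.307, 0.276, 1.505, -0, 1.361, -0.121], TCP at [0.216, -0.533, 0.231] pointing down, gripper open.
Joint ranges: [-2.89, 2.89], [-0.75, 2.08], [0.22, 2.7], [-1.18, 4.32], [0.11, 2.71], [-2.7, 2.7]. Speed limits (rad/s): [2.57, 2.57, 3.14, 3.14, 3.14, 3.14].

### API

Orientations are given as a unit quaternion [w, x, y, z].
In Python, from rig import manip gives the robot as it stands.
- The arm moves only by the tool carry_out, never from a script. Its argument "series" is a list of rows, each a list of 2 entries, a list of its own where there are three numbers: the shift along the tool's x, y, z in mm, then the turn about the tool's z in degrees. A call has 1 to 10 rows; each row shifts and turns the pose as measured when the row begins, along the tool's axes as they then stand; what a row does not reach is not made up. A row lasts 1/12 s, in which the tool goes at most 41.7 mm and 7.16 degrees, less where a joint would pass 70% of its speed; a pose out of reach is approached as far as the arm can. A call is refused whole if a number of a shift passes 41.7 or a number of a turn 7.16, either way. A call with a gripper value outside its range is refused whole. "fingers" is the finger opening in mm, from 0 to 85.4, set as the call begins (left out, the last holds). The fingers move at their own pace and stop on an object; "squeeze" is the grip in N (left out, the last holds). Time passes only in rows, so rows that do not move let the fingers close. It gives the time, the measured TCP pose, the force and the opening at its end, in the units of the state.
- manip.get_state(): the state, without advancing time (a new reading comes with each control period).
- manip.get_image(name): name is "scene" or "side" or "wrist"; returns a dict with "frame" (480x640x3 uint8, blue, green, red), "K" (3x3 intrinsics, pixels), "rvec" (rotation vector, rad) and "tvec" (3), from world to camera coordinates, as OpenCV has them; the wrist camera has in their place "mount" (4x4, takes a point from camera to tool coordinates, whose origin is the TCP and whose axes are the tool frame's). Camera axes: x right, y down, z forward; pixel columns grow to the right and rows downward; lengths in m; the calibration is good to about 2 mm. The wrist camera is an equidistant fisheye: a pixel r from the principal point sees the ray r / f radians off the axis. A picture is of the moment at which its call begins: read the wrist's pose just before it. There is no depth.
- manip.sign_off(): hands the job in, once; it reports no verdict.
The state is a dict: "clock": time; "qpos": joint angles; "qd": joint speeds; "effort": joint torques, N m; "position": TCP position; "ee_rot": TCP orientation; "contact_force": force on the tool from outside, world axes, zero at the start; "moment": the same for the moment, N m; "width": finger opening in m.
Only numpy, scipy, OpenCV 4.12 (cv2) and the standard library are available. Lean on these libraries where they do the work, as an engineer would, in place of code of your own. Each camera call takes 0.05 s, during which the arm holds its last target. There are 200 camera calls.

## Working session

There is one attempt and no reset: what is moved stays moved. The work goes in short steps, Python scripts to look and compute and a tool call to move; the robot and the scene stay as the last step left them, time stands still between calls to the robot, and variables do not carry over. Pictures are saved under pics/ and viewed, about 8 in all and at most 12, crops included, and the job is handed in when it is done.

Besides the shell and the picture viewer there is one more tool, called after "Request:" as a command line: name --argument value ..., lists and objects as JSON in quotes. carry_out: Moves the arm, as the interface text tells. Its arguments: {"type":"object","properties":{"series":{"type":"array","items":{"type":"array"}},"fingers":{"type":"number"},"squeeze":{"type":"number"}},"required":["series"]}

```bash
ls; mkdir -p pics
cat > h.py <<'E'
import numpy as np, cv2, pickle
from scipy.spatial.transform import Rotation as R
from rig import manip
def cap(n,tag):
    s=manip.get_state(); d=manip.get_image(n); d={k:np.array(v) for k,v in d.items()}
    d['pos']=np.array(s['position']); q=s['ee_rot']; d['R']=R.from_quat([q[1],q[2],q[3],q[0]]).as_matrix()
    cv2.imwrite(f'pics/{tag}.png',d['frame']); pickle.dump(d,open(f'pics/{tag}.pkl','wb')); return d
def load(tag): return pickle.load(open(f'pics/{tag}.pkl','rb'))
def ray(d,uv):
    K=d['K']; x=(uv[0]-K[0,2])/K[0,0]; y=(uv[1]-K[1,2])/K[1,1]
    if 'mount' in d:
        r=np.hypot(x,y); v=np.array([0,0,1.]) if r<1e-9 else np.array([x/r*np.sin(r),y/r*np.sin(r),np.cos(r)])
        M=d['mount']; return d['R']@M[:3,3]+d['pos'], d['R']@M[:3,:3]@v
    Rm=cv2.Rodrigues(d['rvec'])[0]; v=np.array([x,y,1]); v/=np.linalg.norm(v)
    return -Rm.T@d['tvec'].ravel(), Rm.T@v
def plane(d,uv,z):
    o,v=ray(d,uv); return o+v*(z-o[2])/v[2]
def tri(obs):
    A=np.zeros((3,3)); b=np.zeros(3); L=[ray(*o) for o in obs]
    for o,v in L:
        P=np.eye(3)-np.outer(v,v); A+=P; b+=P@o
    p=np.linalg.solve(A,b); return p,[np.linalg.norm((np.eye(3)-np.outer(v,v))@(p-o)) for o,v in L]
def proj(d,p):
    p=np.asarray(p,float)
    if 'mount' in d:
        M=d['mount']; c=M[:3,:3].T@(d['R'].T@(p-d['pos'])-M[:3,3]); K=d['K']
        t=np.arctan2(np.hypot(c[0],c[1]),c[2]); a=np.arctan2(c[1],c[0])
        return np.array([K[0,2]+K[0,0]*t*np.cos(a),K[1,2]+K[1,1]*t*np.sin(a)])
    return cv2.projectPoints(p.reshape(1,3),d['rvec'],d['tvec'],d['K'],None)[0].ravel()
E
python3 - <<'E'
from h import *
s=manip.get_state();print(s)
for n in ['scene','side','wrist']:
    d=cap(n,n+'0'); print(n,d['K'].ravel())
    if n!='wrist': print(ray(d,(320,240)))
    else: print(d['mount'])
a=np.hstack([cv2.imread('pics/scene0.png'),cv2.imread('pics/side0.png')])
E
```

```text
pics
{'clock': 0.0, 'qpos': array([-1.30700715e+00,  2.76578946e-01,  1.50615059e+00, -2.16213535e-05,
        1.36068507e+00, -1.20989997e-01]), 'qd': array([-0.00219252,  0.00208065,  0.00090349, -0.00152887,  0.00047204,
       -0.0012292 ]), 'effort': array([-1.07403688e-03, -4.16776800e+01, -2.45808184e+01, -1.94458653e-04,
        1.09470013e-02, -1.17892375e-05]), 'position': array([ 0.21568154, -0.53243963,  0.2304419 ]), 'ee_rot': array([-5.88572573e-04,  8.29263987e-01, -5.58856341e-01, -6.95390778e-04]), 'contact_force': array([ 0.36225703,  0.43837349, -0.63833463]), 'moment': array([-0.00901374, -0.02510767, -0.02774542]), 'width': 0.0850806294893302}
scene [483.61363432   0.         317.35990516   0.         483.61363432
 239.1540325    0.           0.           1.        ]
(array([1.07276303, 0.52405505, 1.18174556]), array([-0.40108427, -0.37672476, -0.83499093]))
side [512.17671157   0.         328.45864346   0.         512.17671157
 244.65284675   0.           0.           1.        ]
(array([0.44641139, 0.91901054, 0.98271274]), array([ 0.07885483, -0.71403272, -0.69565738]))
wrist [371.64829954   0.         314.98437698   0.         371.64829954
 230.18798554   0.           0.           1.        ]
[[ 9.99998130e-01  1.67358153e-03  9.68939587e-04  5.78175519e-04]
 [-1.89289655e-03  9.49649420e-01  3.13308788e-01 -8.08021001e-02]
 [-3.95805116e-04 -3.13310036e-01  9.49650812e-01 -1.42996030e-01]
 [ 0.00000000e+00  0.00000000e+00  0.00000000e+00  1.00000000e+00]]
```

View pics/scene0.png

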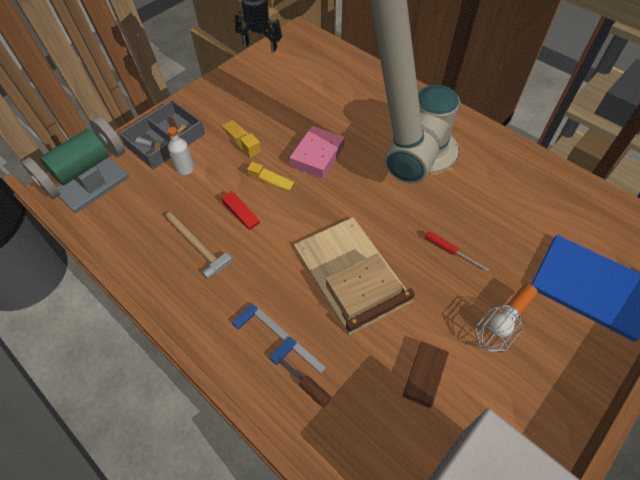

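View pics/side0.png

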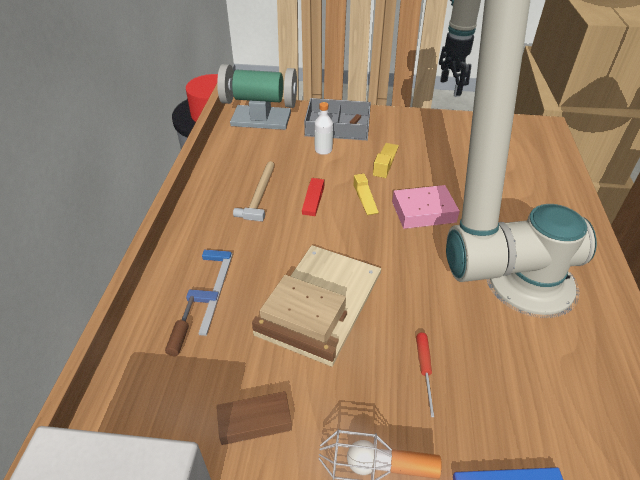

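Pictures 1–2: there are two yellow wedges. A is at scene (242,138) / side (386,160), B at scene (270,177) / side (366,194). The red wedge is at scene (240,210) / side (313,196). The board and block are at scene (355,272) / side (315,305). I'll measure both yellow wedges and view an enlarged crop.

```bash
cat > m.py <<'E'
from h import *
def yel(d,lo=(20,130,90),hi=(35,255,255),amin=60):
    hsv=cv2.cvtColor(d['frame'],cv2.COLOR_BGR2HSV); m=cv2.inRange(hsv,lo,hi)
    c=cv2.findContours(m,cv2.RETR_EXTERNAL,cv2.CHAIN_APPROX_NONE)[0]
    return [x for x in c if cv2.contourArea(x)>amin]
E
python3 - <<'E'
from m import *
for n in ['scene0','side0','wrist0']:
    d=load(n)
    for c in yel(d):
        P=np.array([plane(d,p,0.0)[:2] for p in c[:,0].astype(float)])
        r=cv2.minAreaRect((P*1000).astype(np.float32)); h=cv2.approxPolyDP(cv2.convexHull(c),2,True)[:,0]
        print(n,cv2.contourArea(c),c[:,0].mean(0).round(),'rect on z=0',np.round(r[0]),np.round(r[1]),round(r[2]),h.tolist())
f=load('scene0')['frame'][110:230,200:360]; g=load('side0')['frame'][125:245,295:455]
cv2.imwrite('pics/crop1.png',np.vstack([cv2.resize(f,None,fx=2.5*2*0.99,fy=2.5*0.99*1,interpolation=3)[:0] if 0 else cv2.resize(f,(400,300),interpolation=3),cv2.resize(g,(400,300),interpolation=3)]) if 0 else np.hstack([cv2.resize(f,(400,300),interpolation=3),cv2.resize(g,(400,300),interpolation=3)]))
E
```

```text
scene0 518.5 [269. 177.] rect on z=0 [ 430. -296.] [ 60. 167.] 19 [[247, 168], [252, 162], [293, 183], [290, 189], [249, 176]]
scene0 589.5 [243. 139.] rect on z=0 [ 372. -488.] [191.  66.] 81 [[222, 126], [233, 121], [251, 133], [259, 141], [260, 152], [250, 157]]
side0 500.0 [365. 194.] rect on z=0 [ 448. -311.] [ 47. 198.] 15 [[354, 175], [364, 174], [377, 213], [366, 213], [354, 186]]
side0 490.0 [385. 160.] rect on z=0 [ 391. -496.] [194.  57.] 78 [[398, 145], [386, 176], [373, 175], [374, 161], [385, 143]]
wrist0 5883.5 [348.  32.] rect on z=0 [ 387. -500.] [170.  51.] 78 [[264, 0], [356, 0], [409, 41], [428, 60], [405, 92]]
```

View pics/crop1.png

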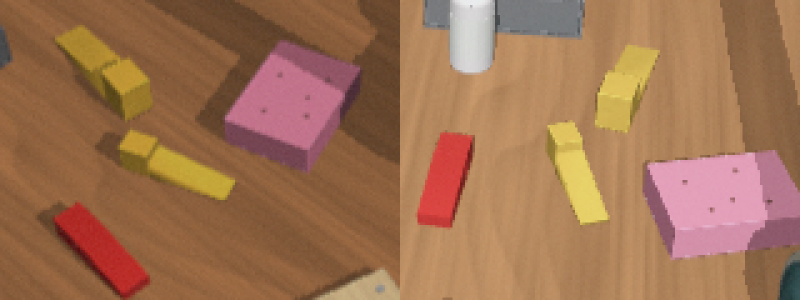

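View pics/wrist0.png

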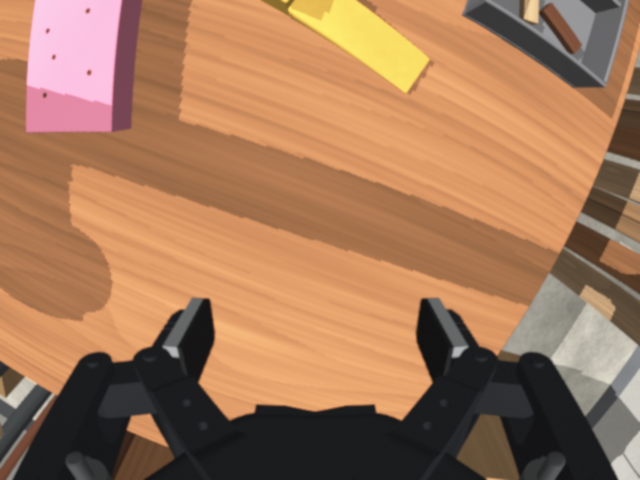

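Picture 3 (crop) and picture 4 (wrist): B, scene (270,177), is the slim wedge beside the red one. A, scene (242,138), is visibly wider and chunkier. I'll check the sizes by triangulating heel and nose corners, and get a coarse board pose.

Run:
```python
from h import *
a=load('scene0');b=load('side0')
# crop1 -> px : scale 2.5 ; scene off (200,110); side off (295,125), x-400
S=lambda x,y:(a,(200+x/2.5,110+y/2.5)); D=lambda x,y:(b,(295+(x-400)/2.5,125+y/2.5))
pts={'noseL':(S(222,199),D(581,222)),'noseR':(S(235,180),D(607,218)),'Bheel_backR(top)':(S(130,131),D(548,126)),
'Bheel_front_a':(S(160,141),D(582,146)),'Bheel_front_b':(S(148,155),D(556,155)) ,
'Bheel_back_b':(S(130,131),D(576,123)),'Atop1':(S(104,72),D(639,77)),'Atop2':(S(131,62),D(605,74))}
for k,v in pts.items():
    p,e=tri(v); print(k,(p*1000).round(),(np.array(e)*1000).round(1))
for n,u in dict(nl=(222,199),nr=(235,180)).items(): print(n,plane(*S(*u),0.002)[:2].round(3))
for n,u in dict(nl=(581,222),nr=(607,218)).items(): print(n,plane(*D(*u),0.002)[:2].round(3))
for z in (.034,.04,.046,.05): 
  q=[plane(*S(*u),z)[:2] for u in [(120,150-0),(148,155)] ]
  print('B heel w?',z,[ (1000*np.linalg.norm(plane(*D(*u),z)-plane(*D(*w),z))).round(1) for u,w in [((548,126),(576,123)),((556,153),(582,146))]],
   'A',[ (1000*np.linalg.norm(plane(*D(*u),z)-plane(*D(*w),z))).round(1) for u,w in [((605,74),(639,77)),((598,98),(633,101))]])
for d,L in ((a,[(294,245),(350,219),(413,295),(349,327)]),(b,[(315,246),(381,266),(333,360),(254,333)])):
    print([plane(d,u,.018)[:2].round(3).tolist() for u in L])
d=load('wrist0'); print('tool axes',d['R'].round(3).tolist())
```

```text
noseL [ 433. -207.    5.] [0.7 0.7]
noseR [ 403. -213.   10.] [0.1 0.1]
Bheel_backR(top) [ 476. -318.   68.] [9.9 9.9]
Bheel_front_a [ 438. -309.   39.] [0.8 0.8]
Bheel_front_b [ 466. -303.   33.] [5.8 5.8]
Bheel_back_b [ 449. -354.   37.] [1.4 1.4]
Atop1 [ 376. -488.   10.] [9.9 9.9]
Atop2 [ 414. -376.  105.] [7.4 7.4]
nl [ 0.432 -0.209]
nr [ 0.399 -0.218]
nl [ 0.433 -0.212]
nr [ 0.403 -0.223]
B heel w? 0.034 [np.float64(35.3), np.float64(34.9)] A [np.float64(43.7), np.float64(44.0)]
B heel w? 0.04 [np.float64(35.1), np.float64(34.7)] A [np.float64(43.4), np.float64(43.7)]
B heel w? 0.046 [np.float64(34.9), np.float64(34.4)] A [np.float64(43.2), np.float64(43.4)]
B heel w? 0.05 [np.float64(34.7), np.float64(34.3)] A [np.float64(43.0), np.float64(43.2)]
[[0.576, -0.045], [0.399, 0.015], [0.477, 0.302], [0.661, 0.235]]
[[0.566, -0.047], [0.389, 0.006], [0.485, 0.3], [0.671, 0.249]]
tool axes [[0.375, -0.927, -0.0], [-0.927, -0.375, 0.002], [-0.002, -0.0, -1.0]]
```

Picks: heel B measures 35 mm wide and about 39 mm high, and A measures 43–44 mm wide. So B at scene (270,177) is the one meant: right width, next to the red wedge. It points at about 108° and the board at about 73°. I'll move the wrist camera above B.

Request:
carry_out --series '[[[-12, -37, 0], 0], [[-12, -37, 0], 0], [[-12, -37, 0], 0], [[-12, -37, 0], 0], [[-12, -37, 0], 0], [[-12, -37, 0], 0], [[-12, -37, 0], 0], [[-12, -37, 0], 0]]'

```text
clock: 0.82
position: [0.4568, -0.332, 0.2264]
ee_rot: [0.001, 0.825, -0.565, -0.003]
contact_force: [0.4, -0.2, 0.6]
width: 0.0855
```

Request:
carry_out --series '[[[0, 0, 0], -7.1], [[0, 0, 0], -7.1], [[0, 0, 0], -7.1], [[0, 0, 0], -7.1], [[0, 0, 0], -7.1], [[0, 0, 0], -7.1], [[0, 0, 0], -7.1], [[0, 0, 0], -7.1], [[0, 0, 0], -7.1], [[0, 0, 0], -7.1]]'

```text
clock: 1.65
position: [0.4641, -0.3205, 0.2222]
ee_rot: [-0.005, 1.0, 0.026, -0.004]
contact_force: [0.2, 0.5, -0.4]
width: 0.0853
```

Request:
carry_out --series '[[[0, 0, 0], -7.1], [[0, 0, 0], -7.1], [[0, 0, 0], 0]]'

```text
clock: 1.9
position: [0.4635, -0.32, 0.221]
ee_rot: [-0.006, 0.988, 0.152, -0.004]
contact_force: [-0.8, 0.0, 0.6]
width: 0.0851
```

Run:
```python
from m import *
d=cap('wrist','wrist1'); print(d['pos'].round(4), np.degrees(np.arctan2(d['R'][1,0],d['R'][0,0])))
for c in yel(d): print(cv2.contourArea(c), cv2.approxPolyDP(cv2.convexHull(c),3,True)[:,0].tolist())
```

```text
[ 0.4635 -0.32    0.221 ] 17.485095261610294
2930.0 [[224, 240], [254, 256], [255, 261], [216, 338], [192, 293], [209, 255]]
5642.0 [[320, 79], [327, 234], [293, 236], [285, 82]]
```

View pics/wrist1.png

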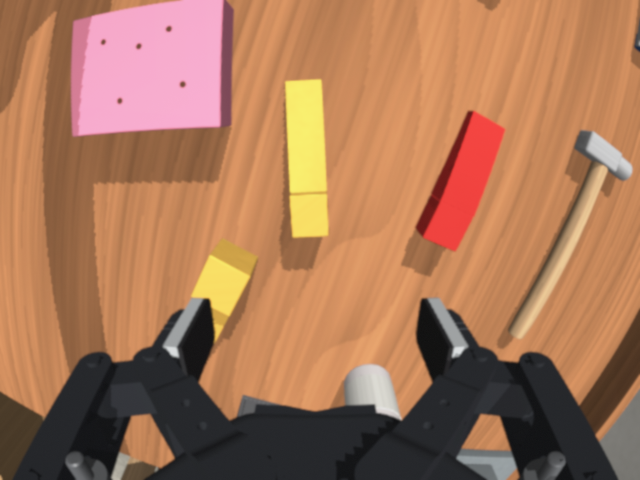

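Picture 5: the target's nose edge is at (285–321, 80) and its heel top spans (292,193)–(328,236). The red wedge is at (460,180), and the bigger yellow wedge is at lower left.

```bash
cat >> m.py <<'E'
def toolshift(d,p):  # world point -> tool coords (mm) from TCP
    return (d['R'].T@(np.asarray(p)-d['pos'])*1000).round(1)
E
python3 - <<'E'
from m import *
d=load('wrist1')
H=[plane(d,u,.04) for u in [(292,193),(326,192),(328,235),(293,237)]]; N=[plane(d,u,z) for u,z in [((285,82),.004),((320.5,79.5),.004)]]
print(np.round(H,4),np.round(N,4))
print('sizes', [1000*np.linalg.norm(H[i]-H[(i+1)%4]) for i in range(4)])
hc=np.mean(H,0); nc=np.mean(N,0); print(hc,nc,np.linalg.norm((hc-nc)[:2]),np.degrees(np.arctan2(*(nc-hc)[[1,0]])))
print('heel centre in tool mm',toolshift(d,hc))
a=load('scene0');b=load('side0'); print('bottle',plane(a,(184,171),0),plane(b,(324,150),0), tri([(a,(172,128)),(b,(324,103))])[0])
E
```

```text
[[ 0.4403 -0.3166  0.04  ]
 [ 0.469  -0.3065  0.04  ]
 [ 0.4833 -0.3444  0.04  ]
 [ 0.4531 -0.356   0.04  ]] [[ 0.4017 -0.222   0.004 ]
 [ 0.4333 -0.2098  0.004 ]]
sizes [np.float64(30.377463970450936), np.float64(40.417145443885076), np.float64(32.376328223589624), np.float64(41.45436823097871)]
[ 0.46143527 -0.3308867   0.04      ] [ 0.41752792 -0.21590568  0.004     ] 0.12307920481343425 110.90016276410908
heel centre in tool mm [ -4.2  12.3 180.9]
bottle [ 0.60390136 -0.51743126  0.        ] [ 0.59330676 -0.52350648  0.        ] [ 0.59349059 -0.51763281  0.1787219 ]
```

Request:
carry_out --series '[[[-1, 3, 25], -3.2], [[-1, 3, 25], 0], [[-1, 3, 25], 0], [[-1, 3, 15], 0], [[0, 0, 0], 0]]'

```text
clock: 2.37
position: [0.4644, -0.333, 0.1296]
ee_rot: [-0.004, 0.985, 0.171, -0.002]
contact_force: [-0.0, 0.0, -0.8]
width: 0.0859
```

Run:
```python
from m import *
d=cap('wrist','wrist2'); print(d['pos'].round(4), np.degrees(np.arctan2(d['R'][1,0],d['R'][0,0])),d['R'][:,2].round(4))
for t in('wrist1','wrist2'):
  for c in yel(load(t)): print(cv2.contourArea(c), cv2.approxPolyDP(cv2.convexHull(c),1.5,True)[:,0].tolist())
f1=load('wrist1')['frame'][60:260,230:380]; f2=d['frame'][:400,200:500]
cv2.imwrite('pics/crop2.png',np.hstack([cv2.resize(f1,(390,520),interpolation=3),cv2.resize(f2,(390,520),interpolation=3)]))
```

```text
[ 0.4644 -0.333   0.1296] 19.67374290393658 [-0.0055  0.0074 -1.    ]
2930.0 [[224, 240], [254, 256], [255, 261], [246, 283], [216, 338], [192, 293], [209, 255]]
5642.0 [[320, 79], [325, 156], [327, 234], [293, 236], [288, 173], [285, 82]]
2870.0 [[239, 281], [228, 309], [214, 332], [150, 344], [154, 326], [174, 281], [197, 256]]
10456.0 [[332, 49], [335, 173], [334, 259], [287, 260], [284, 208], [285, 50]]
```

View pics/crop2.png

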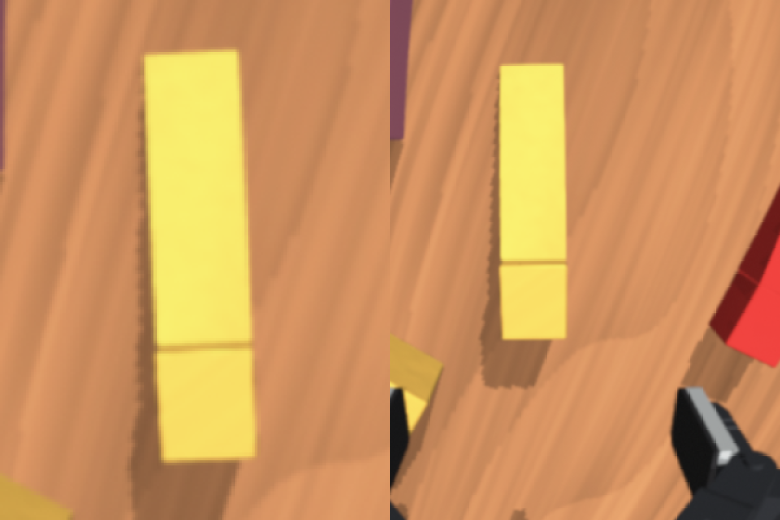

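Picture 6: the heel and nose corners are clear in both wrist views. I'll triangulate them.

Run:
```python
from m import *
a=load('wrist1');b=load('wrist2');S=load('side0')
A=[(230+x/2.6,60+y/2.6) for x,y in [(157,350),(252,347),(256,457),(163,461),(145,54),(238,50)]]
B=[(200+x/1.3,y/1.3) for x,y in [(500,264),(566,264),(566,339),(500,339),(500,65),(564,64)]]
P=[]
for u,v in zip(A,B):
    p,e=tri([(a,u),(b,v)]); print((p*1000).round(1),(np.array(e)*1000).round(2))
for d,U in((a,A),(b,B)):
    Q=np.array([plane(d,u,z) for u,z in zip(U,[.04]*4+[.004]*2)])*1000
    hc=Q[:4].mean(0);nc=Q[4:].mean(0)
    print(Q.round(1).tolist(),'w',[np.linalg.norm(Q[i]-Q[j]).round(1) for i,j in((0,1),(2,3),(1,2),(3,0),(4,5))],hc.round(1),nc.round(1),np.linalg.norm((nc-hc)[:2]),np.degrees(np.arctan2(*(nc-hc)[[1,0]])))
    print('tool',toolshift(b,hc/1000))
h=np.mean([tri([(a,u),(b,v)])[0] for u,v in zip(A[:4],B[:4])],0); print(h)
M=b['mount'];print((b['R'].T@b['R']).round(2).tolist()[0])
```

```text
[ 439.5 -262.   274.2] [3.71 3.71]
[ 448.7 -260.5  266.4] [3.72 3.72]
[ 451.6 -266.4  267.7] [8.54 8.54]
[ 442.2 -267.   274.5] [8.95 8.95]
[ 436.2 -247.5  270.2] [10.23 10.23]
[ 444.1 -242.8  262.7] [9.25 9.25]
[[439.4, -318.4, 40.0], [470.2, -307.6, 40.0], [483.9, -344.9, 40.0], [452.9, -356.4, 40.0], [402.1, -220.7, 4.0], [434.2, -209.2, 4.0]] w [np.float64(32.7), np.float64(33.1), np.float64(39.8), np.float64(40.3), np.float64(34.1)] [ 461.6 -331.8   40. ] [ 418.1 -214.9    4. ] 124.71826567886 110.40269478207081
tool [-2.  -1.2 89.6]
[[654.6, -236.6, 40.0], [715.7, -212.2, 40.0], [752.5, -256.7, 40.0], [683.9, -278.3, 40.0], [629.4, -109.6, 4.0], [688.4, -70.8, 4.0]] w [np.float64(65.8), np.float64(72.0), np.float64(57.8), np.float64(50.9), np.float64(70.7)] [ 701.7 -245.9   40. ] [658.9 -90.2   4. ] 161.50595716232309 105.36034346999968
tool [253.   -1.3  88.9]
[ 0.44547269 -0.2639761   0.27071014]
[1.0, 0.0, -0.0]
```

The second crop's x-offset (390) was missing, so I'll redo it.

Run:
```python
from m import *
a=load('wrist1');b=load('wrist2')
A=[(230+x/2.6,60+y/2.6) for x,y in [(157,350),(252,347),(256,457),(163,461),(145,54),(238,50)]]
B=[(200+(x-390)/1.3,y/1.3) for x,y in [(500,264),(566,264),(566,339),(500,339),(500,65),(564,64)]]
T=[]
for u,v in zip(A,B):
    p,e=tri([(a,u),(b,v)]); T.append(p); print((p*1000).round(1),(np.array(e)*1000).round(2))
for d,U in((b,B),):
    Q=np.array([plane(d,u,z) for u,z in zip(U,[.04]*4+[.004]*2)])*1000
    hc=Q[:4].mean(0);nc=Q[4:].mean(0)
    print('w',[np.linalg.norm(Q[i]-Q[j]).round(1) for i,j in((0,1),(2,3),(1,2),(3,0),(4,5))],hc.round(1),nc.round(1),np.linalg.norm((nc-hc)[:2]),np.degrees(np.arctan2(*(nc-hc)[[1,0]])))
    print('tool',toolshift(b,hc/1000))
print('tri heel tool',toolshift(b,np.mean(T[:4],0)))
```

```text
[ 439.  -318.5   39.9] [0.42 0.42]
[ 471.5 -310.6   24.6] [0.11 0.11]
[ 483.9 -345.1   39.7] [0.14 0.14]
[ 452.1 -356.6   40.2] [0.86 0.86]
[ 401.3 -220.5   -0. ] [0.39 0.39]
[ 434.2 -209.4    5.7] [0.01 0.01]
w [np.float64(32.8), np.float64(34.5), np.float64(40.2), np.float64(40.3), np.float64(34.9)] [ 460.7 -332.    40. ] [ 417.8 -215.2    4. ] 124.49831738603251 110.17033573041954
tool [-2.8 -1.3 89.6]
tri heel tool [-2.2 -0.4 93.5]
```

Triangulated heel top is about 40 mm, nose 0–6 mm, width 33–34.5 mm and heel-to-nose 124.5 mm, all matching the description. I'll pre-close the fingers to 54 mm, clear of the neighbours, and descend.

Request:
carry_out --series '[[[-2.5, -1, 20], -0.5], [[0, 0, 20], 0], [[0, 0, 15], 0], [[0, 0, 0], 0]]' --fingers 54 --squeeze 40

```text
clock: 2.75
position: [0.4649, -0.3349, 0.0795]
ee_rot: [-0.0, 0.985, 0.172, 0.001]
contact_force: [-0.7, -0.2, -0.8]
width: 0.0542
```

Run:
```python
from m import *
d=cap('wrist','wrist3'); print(d['pos'].round(4), np.degrees(np.arctan2(d['R'][1,0],d['R'][0,0])),d['R'][:,2].round(4))
c=max(yel(d),key=cv2.contourArea)[:,0]
print(cv2.approxPolyDP(cv2.convexHull(c.reshape(-1,1,2)),2,True)[:,0].tolist(), manip.get_state()['width'])
print(toolshift(d,[.4607,-.332,.04]))
for z in (.034,0.02):print('red', toolshift(load('wrist2'),plane(load('wrist2'),(446,250),z)),toolshift(load('wrist2'),plane(load('wrist2'),(239,281),z)))
```

```text
[ 0.4649 -0.3349  0.0795] 19.804437216341963 [ 2.5e-03  9.0e-04 -1.0e+00]
[[336, 30], [339, 288], [326, 291], [281, 291], [276, 232], [277, 32]] 0.05375346626862214
[-3.1 -4.2 39.4]
red [94.7 13.6 95.2] [-54.4  37.6  95.4]
red [100.2  19.1 109.2] [-57.6  44.5 109.4]
```

Request:
carry_out --series '[[[-3, -3.5, 15], -0.5], [[0, 0, 15], 0], [[0, 0, 10], 0], [[0, 0, 0], 0]]'

```text
clock: 3.13
position: [0.4669, -0.3372, 0.0476]
ee_rot: [0.006, 0.985, 0.175, 0.007]
contact_force: [-0.2, -0.5, -0.7]
width: 0.0538
```

Run:
```python
from m import *
d=cap('wrist','wrist4'); print(d['pos'].round(4), np.degrees(np.arctan2(d['R'][1,0],d['R'][0,0])),d['R'][:,2].round(4))
for t in ('wrist3','wrist4'):
  d=load(t); c=max(yel(d),key=cv2.contourArea)[:,0]
  print(cv2.approxPolyDP(cv2.convexHull(c.reshape(-1,1,2)),2,True)[:,0].tolist(),[(y,c[c[:,1]==y,0].min(),c[c[:,1]==y,0].max()) for y in (40,120,200,240,270)])
b=load('wrist3');print([plane(b,u,.04).round(4) for u in [(277,232),(338,232),(339,288),(281,291)]])
d=load('wrist4');print(toolshift(d,[.4612,-.332,.04]))
```

```text
[ 0.4669 -0.3372  0.0476] 20.178998194787923 [ 0.0152 -0.0104 -0.9998]
[[336, 30], [339, 288], [326, 291], [281, 291], [276, 232], [277, 32]] [(40, np.int32(277), np.int32(337)), (120, np.int32(276), np.int32(338)), (200, np.int32(277), np.int32(339)), (240, np.int32(277), np.int32(340)), (270, np.int32(279), np.int32(339))]
[[339, 9], [343, 240], [341, 312], [338, 316], [273, 316], [267, 259], [270, 10]] [(40, np.int32(269), np.int32(340)), (120, np.int32(267), np.int32(341)), (200, np.int32(268), np.int32(341)), (240, np.int32(267), np.int32(343)), (270, np.int32(268), np.int32(342))]
[array([ 0.4406, -0.3238,  0.04  ]), array([ 0.4703, -0.3131,  0.04  ]), array([ 0.4826, -0.3432,  0.04  ]), array([ 0.4532, -0.3559,  0.04  ])]
[-3.7 -7.   7.4]
```

Request:
carry_out --series '[[[-1.5, -2.5, -2], 0], [[-1.5, -2.5, -2], 0], [[-1.5, -2.5, -2], 0], [[0, 0, 0], 0]]'

```text
clock: 3.52
position: [0.4622, -0.3335, 0.0589]
ee_rot: [0.01, 0.984, 0.175, 0.009]
contact_force: [-0.8, 0.3, -1.4]
width: 0.0538
```

```bash
cat > st.py <<'E'
import sys
from m import *
s=manip.get_state(); q=s['ee_rot']; Rm=R.from_quat([q[1],q[2],q[3],q[0]]).as_matrix()
print('t',round(float(s['clock']),2),'pos mm',(s['position']*1000).round(1),'yaw',np.degrees(np.arctan2(Rm[1,0],Rm[0,0])).round(2),'z',Rm[:,2].round(4),'F',s['contact_force'].round(1),'w',round(s['width']*1000,1),'q',s['qpos'].round(3))
if len(sys.argv)>3: print('to target (tool mm)',(Rm.T@(np.array([float(x) for x in sys.argv[1:4]])-s['position']*1000)).round(1))
E
python3 st.py 461.2 -332 6
```

```text
t 3.52 pos mm [ 462.2 -333.5   58.9] yaw 20.16 z [ 0.0214 -0.0161 -0.9996] F [-0.8  0.3 -1.4] w 53.8 q [-0.749  0.403  1.784  0.004  0.928 -1.103]
to target (tool mm) [-1.2 -3.  52.9]
```

Request:
carry_out --series '[[[0, 0, 0], 0], [[0, 0, 0], 0], [[0, 0, 0], 0], [[0, 0, 0], 0], [[0, 0, 0], 0], [[0, 0, 0], 0]]'

```text
clock: 4.02
position: [0.4627, -0.334, 0.0606]
ee_rot: [0.011, 0.984, 0.175, 0.01]
contact_force: [0.5, 0.0, 0.5]
width: 0.0538
```

```bash
python3 st.py 461.2 -332 6; sleep 0; python3 st.py
```

```text
t 4.02 pos mm [ 462.7 -334.    60.6] yaw 20.15 z [ 0.0237 -0.0182 -0.9996] F [0.5 0.  0.5] w 53.8 q [-0.749  0.401  1.783  0.004  0.928 -1.103]
to target (tool mm) [-1.6 -3.7 54.5]
t 4.02 pos mm [ 462.7 -334.    60.6] yaw 20.15 z [ 0.0237 -0.0182 -0.9996] F [0.5 0.  0.5] w 53.8 q [-0.749  0.401  1.783  0.004  0.928 -1.103]
```

Request:
carry_out --series '[[[0, 0, 0], 0], [[0, 0, 0], 0], [[0, 0, 0], 0], [[0, 0, 0], 0], [[0, 0, 0], 0], [[0, 0, 0], 0]]'

```text
clock: 4.52
position: [0.4625, -0.3339, 0.06]
ee_rot: [0.011, 0.984, 0.175, 0.01]
contact_force: [0.4, -0.0, -0.3]
width: 0.0537
```

```bash
python3 st.py 461.2 -332 6
```

```text
t 4.52 pos mm [ 462.5 -333.9   60. ] yaw 20.15 z [ 0.0228 -0.0174 -0.9996] F [ 0.4 -0.  -0.3] w 53.7 q [-0.749  0.402  1.783  0.003  0.928 -1.102]
to target (tool mm) [-1.4 -3.5 53.9]
```

Request:
carry_out --series '[[[0, -0.5, 3], 0], [[-0.3, -0.5, 6], 0], [[-0.3, -0.6, 9], 0], [[-0.3, -0.6, 9], 0], [[-0.3, -0.6, 6], 0], [[-0.2, -0.5, 3], 0], [[0, 0, 1], 0], [[0, 0, 0], 0]]'

```text
clock: 5.18
position: [0.4599, -0.3308, 0.0175]
ee_rot: [0.009, 0.985, 0.175, 0.009]
contact_force: [0.4, 1.1, 0.1]
width: 0.054
```

```bash
python3 st.py 461.2 -332 6
```

```text
t 5.18 pos mm [ 459.9 -330.8   17.5] yaw 20.15 z [ 0.0206 -0.0153 -0.9997] F [0.4 1.1 0.1] w 54.0 q [-0.748  0.451  1.835  0.004  0.83  -1.102]
to target (tool mm) [ 0.7  1.3 11.5]
```

Request:
carry_out --series '[[[0.2, 0.4, 1.5], 0], [[0.2, 0.4, 3], 0], [[0.2, 0.3, 2.5], 0], [[0, 0, 1.5], 0], [[0, 0, 0.5], 0], [[0, 0, 0], 0]]'

```text
clock: 5.68
position: [0.4619, -0.3326, 0.0083]
ee_rot: [0.01, 0.985, 0.175, 0.009]
contact_force: [-0.4, -0.0, -0.4]
width: 0.0541
```

```bash
python3 st.py 461.2 -332 6
```

```text
t 5.68 pos mm [ 461.9 -332.6    8.3] yaw 20.14 z [ 0.0221 -0.0167 -0.9996] F [-0.4 -0.  -0.4] w 54.1 q [-0.748  0.465  1.839  0.004  0.809 -1.102]
to target (tool mm) [-0.5 -0.9  2.3]
```

Request:
carry_out --series '[[[0, 0, 0], 0], [[0, 0, 0], 0], [[0, 0, 0], 0], [[0, 0, 0], 0], [[0, 0, 0], 0], [[0, 0, 0], 0]]' --fingers 20 --squeeze 40

```text
clock: 6.18
position: [0.462, -0.3329, 0.009]
ee_rot: [0.011, 0.984, 0.175, 0.01]
contact_force: [0.4, -0.2, -0.7]
width: 0.0337
```

```bash
python3 st.py
```

```text
t 6.18 pos mm [ 462.  -332.9    9. ] yaw 20.17 z [ 0.0227 -0.0176 -0.9996] F [ 0.4 -0.2 -0.7] w 33.7 q [-0.748  0.464  1.839  0.004  0.81  -1.102]
```

Gripped: opening 33.7 mm. I'll lift with a smooth ramp and view an enlarged crop of the board from the first pictures.

Request:
carry_out --series '[[[0, 0, -3], 0], [[0, 0, -7], 0], [[0, 0, -12], 0], [[0, 0, -16], 0], [[0, 0, -18], 0], [[0, 0, -16], 0], [[0, 0, -12], 0], [[0, 0, -7], 0], [[0, 0, -3], 0], [[0, 0, 0], 0]]'

```text
clock: 7.02
position: [0.459, -0.3303, 0.1098]
ee_rot: [0.01, 0.984, 0.175, 0.009]
contact_force: [0.2, -0.0, -1.0]
width: 0.0336
```

```bash
python3 st.py
python3 - <<'E'
from m import *
f=load('scene0')['frame'][205:340,280:428]; g=load('side0')['frame'][238:373,240:388]
cv2.imwrite('pics/crop3.png',np.hstack([cv2.resize(x,(400,365),interpolation=3) for x in (f,g)])); print(400/148,365/135)
E
```

```text
t 7.02 pos mm [ 459.  -330.3  109.8] yaw 20.16 z [ 0.0215 -0.0164 -0.9996] F [ 0.2 -0.  -1. ] w 33.6 q [-0.749  0.342  1.731  0.003  1.041 -1.102]
2.7027027027027026 2.7037037037037037
```

View pics/crop3.png

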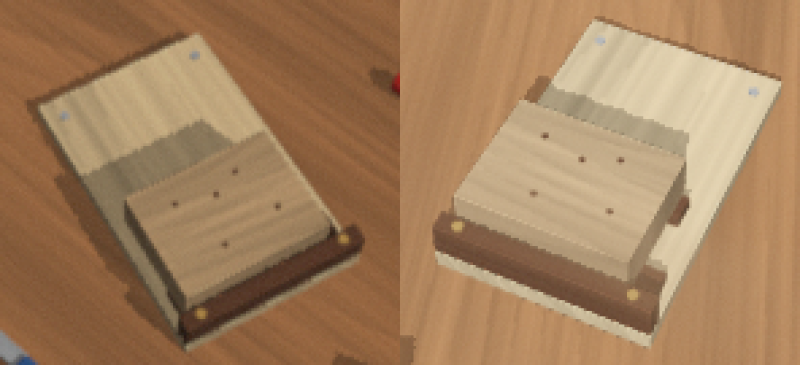

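Picture 7: board front corners are at crop scene (40,105)/(198,34) and crop side (598,17)/(780,80). The block's top front edge is at (127,200)–(265,132) and (524,100)–(687,157). I'll triangulate.

Run:
```python
from m import *
a=load('scene0');b=load('side0'); k=2.703
S=lambda x,y:(a,(280+x/k,205+y/k)); D=lambda x,y:(b,(240+(x-400)/k,238+y/k))
names=dict(BfL=((40,105),(598,17),.018),BfR=((198,34),(780,80),.018),TfL=((127,200),(524,100),.075),TfR=((265,132),(687,157),.075),TbL=((186,298),(455,198),.075),TbR=((331,231),(630,263),.075),SL=((181,319),(434,228),.052),)
T={}
for n,(u,v,z) in names.items():
    p,e=tri([S(*u),D(*v)]); T[n]=(plane(*S(*u),z)+plane(*D(*v),z))/2
    print(n,(p*1000).round(1),(np.array(e)*1000).round(1),'planes',(plane(*S(*u),z)*1000)[:2].round(1),(plane(*D(*v),z)*1000)[:2].round(1))
ang=lambda v:np.degrees(np.arctan2(v[1],v[0]))
L=T['BfL'];Rr=T['BfR']; print('board width',np.linalg.norm(L-Rr),'yaw',ang(L-Rr)+90)
print('block front',np.linalg.norm(T['TfL']-T['TfR']),ang(T['TfL']-T['TfR'])+90,'back',np.linalg.norm(T['TbL']-T['TbR']),ang(T['TbL']-T['TbR'])+90,'sides',ang(T['TbL']-T['TfL']),ang(T['TbR']-T['TfR']),np.linalg.norm(T['TbL']-T['TfL']))
ctr=np.mean([T[x] for x in('TfL','TfR','TbL','TbR')],0); print('block ctr',ctr, 'front mid',(T['TfL']+T['TfR'])/2,'board front mid',(L+Rr)/2)
```

```text
BfL [572.4 -45.2  22.8] [2.2 2.2] planes [572.1 -45.6] [571.9 -52.7]
BfR [390.8  19.6  24.1] [1.5 1.5] planes [388.6  18.3] [389.6  12.2]
TfL [617.3 118.9  76.1] [2.2 2.2] planes [618.5 120.3] [616.5 115.5]
TfR [470.  170.   79.5] [2.1 2.1] planes [469.3 170.2] [468.9 164.1]
TbL [656.5 227.6  72.2] [0.7 0.7] planes [658.1 228.9] [655.5 229.1]
TbR [508.5 281.1  73.2] [5. 5.] planes [513.4 285.4] [505.6 277.4]
SL [670.7 236.2  47.8] [5. 5.] planes [668.7 233.1] [672.  244.3]
board width 0.19388431083003002 yaw 70.59863136026179
block front 0.1563416184621078 71.63546814519779 back 0.1563472272727226 70.41886089427621 sides 70.50949179820827 70.52632596190895 0.11785293009577537
block ctr [0.56321768 0.19885325 0.075     ] front mid [0.54328832 0.14251817 0.075     ] board front mid [ 0.48054406 -0.01694399  0.018     ]
```

Block and board yaw is about 70.6°, the block front midpoint is about (543,142) mm, and the top at 72–79 mm agrees with 75. I'll turn the wedge to the board's direction first.

Request:
carry_out --series '[[[0, 0, 0], 1.5], [[0, 0, 0], 3.5], [[0, 0, 0], 5.5], [[0, 0, 0], 6.5], [[0, 0, 0], 6.5], [[0, 0, 0], 6], [[0, 0, 0], 5], [[0, 0, 0], 3.5], [[0, 0, 0], 1.5], [[0, 0, 0], 0]]'

```text
clock: 7.85
position: [0.4547, -0.3265, 0.1021]
ee_rot: [0.002, 0.983, -0.185, 0.006]
contact_force: [0.1, 0.7, -1.3]
width: 0.0335
```

```bash
python3 st.py 494 11 110
```

```text
t 7.85 pos mm [ 454.7 -326.5  102.1] yaw -21.37 z [ 0.0102 -0.006  -0.9999] F [ 0.1  0.7 -1.3] w 33.5 q [-0.749  0.35   1.741  0.003  1.039 -0.377]
to target (tool mm) [ -86.3 -328.6   -9.5]
```

Request:
carry_out --series '[[[-1.5, -6, -2], 0], [[-3.5, -14, -2], -0.5], [[-6, -22, -2], -0.5], [[-7.5, -28, -2], -0.5], [[-8, -31, -2], -0.4], [[-8, -31, 0], 0], [[-8, -30, 0], 0], [[-8, -30, 0], 0], [[-8, -28, 0], 0], [[-7, -24, 0], 0]]'

```text
clock: 8.68
position: [0.4732, -0.0601, 0.1099]
ee_rot: [0.0, 0.986, -0.168, 0.004]
contact_force: [0.4, -1.0, -0.6]
width: 0.0337
```

Request:
carry_out --series '[[[-6, -19, 0], 0], [[-4, -14, 0], 0], [[-3, -9, 0], 0], [[-1.5, -5, 0], 0], [[-0.5, -2, 0], 0], [[0, 0, 0], 0]]'

```text
clock: 9.18
position: [0.4696, 0.0058, 0.1105]
ee_rot: [-0.002, 0.987, -0.16, 0.002]
contact_force: [-0.1, 0.2, -0.8]
width: 0.0335
```

```bash
python3 st.py 494 11 110
python3 - <<'E'
from m import *
for n in ('scene','side','wrist'): cap(n,n+'5')
f=load('scene5')['frame'][120:345,260:430];g=load('side5')['frame'][150:375,230:400]
w=load('wrist5')['frame'][:360,140:500]
cv2.imwrite('pics/v5.png',np.hstack([cv2.resize(f,(266,352),interpolation=3),cv2.resize(g,(266,352),interpolation=3),cv2.resize(w,(266,352))]))
E
```

```text
t 9.18 pos mm [469.6   5.8 110.5] yaw -18.45 z [ 0.0055  0.003  -1.    ] F [-0.1  0.2 -0.8] w 33.5 q [-0.139  0.222  1.912  0.004  1.002  0.181]
to target (tool mm) [ 21.5 -12.7   0.7]
```

View pics/v5.png

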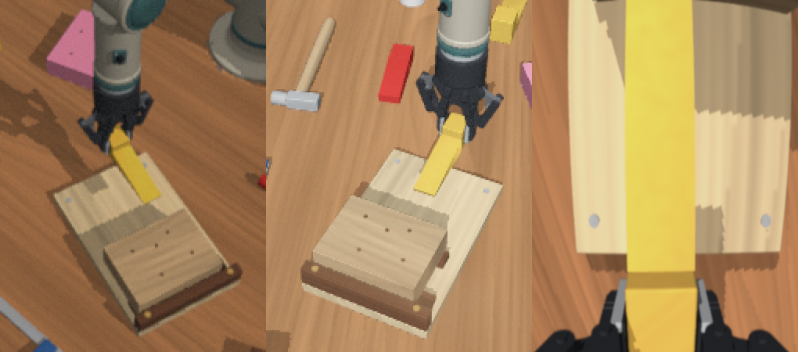

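Picture 8: wedge held straight, nose pointing at the block. In the wrist view the board's front corners are at about (199,256) and (477,259). I'll recheck the board with these.

Run:
```python
from m import *
d=load('wrist5')
hsv=cv2.cvtColor(d['frame'],cv2.COLOR_BGR2HSV)
for u in [(199.5,255.6),(477,258.5)]: print((plane(d,u,.018)*1000).round(1))
p,q=[plane(d,u,.018) for u in [(199.5,255.6),(477,258.5)]]
v=q-p; yaw=np.arctan2(v[1],v[0])+np.pi/2; print(np.linalg.norm(v)*1000,np.degrees(yaw)); m=(p+q)/2; print('front mid',m,'-> block front guess',m+0.171*np.array([np.cos(yaw),np.sin(yaw),0]))
# left and right edges of board, upward
for u in [(180,20),(492,20)]: print((plane(d,u,.018)*1000).round(1))
c=max(yel(d),key=cv2.contourArea)[:,0]; print([(y,c[c[:,1]==y,0].min(),c[c[:,1]==y,0].max()) for y in (20,100,200,260)])
```

```text
[388.6  15.2  18. ]
[578.  -51.4  18. ]
200.77798958339181 70.6274001123914
front mid [ 0.4833309  -0.01808102  0.018     ] -> block front guess [0.54005331 0.1432372  0.018     ]
[434.2 170.8  18. ]
[631.7 110.5  18. ]
[(20, np.int32(267), np.int32(356)), (100, np.int32(267), np.int32(359)), (200, np.int32(268), np.int32(359)), (260, np.int32(268), np.int32(360))]
```

Request:
carry_out --series '[[[1.5, -1, 2], 0], [[3, -2, 5], 0.3], [[5, -3, 8], 0.3], [[5, -3, 9], 0.3], [[4, -2, 8], 0], [[2, -1.5, 5], 0], [[1, -0.5, 2], 0], [[0, 0, 1], 0], [[0, 0, 0], 0]]'

```text
clock: 10.08
position: [0.4982, 0.0074, 0.0644]
ee_rot: [-0.001, 0.985, -0.172, 0.002]
contact_force: [-0.4, 0.1, -1.4]
width: 0.0335
```

```bash
python3 st.py 493.6 11.1 28
```

```text
t 10.08 pos mm [498.2   7.4  64.4] yaw -19.83 z [ 0.0035  0.0022 -1.    ] F [-0.4  0.1 -1.4] w 33.5 q [-0.127  0.318  1.914  0.003  0.907  0.217]
to target (tool mm) [-5.7 -1.8 36.4]
```

Request:
carry_out --series '[[[-0.5, 0, 1.5], 0], [[-1, -0.4, 4], -0.2], [[-1.2, -0.5, 6], -0.2], [[-1.2, -0.5, 7], 0], [[-1, -0.4, 6], 0], [[-0.5, 0, 4], 0], [[0, 0, 2], 0], [[0, 0, 1], 0], [[0, 0, 0], 0]]'

```text
clock: 10.83
position: [0.4924, 0.0116, 0.03]
ee_rot: [-0.001, 0.986, -0.168, 0.002]
contact_force: [-0.6, -1.1, -1.2]
width: 0.0336
```

```bash
python3 st.py 493.6 11.1 27
```

```text
t 10.83 pos mm [492.4  11.6  30. ] yaw -19.36 z [ 0.0035  0.0022 -1.    ] F [-0.6 -1.1 -1.2] w 33.6 q [-0.12   0.358  1.966  0.004  0.814  0.216]
to target (tool mm) [1.3 0.1 3. ]
```

Request:
carry_out --series '[[[0.5, 0, 1], 0], [[0.3, 0, 1], 0], [[0, 0, 1], 0], [[0, 0, 0.5], 0], [[0, 0, 0], 0]]'

```text
clock: 11.25
position: [0.4941, 0.0112, 0.0271]
ee_rot: [-0.001, 0.986, -0.168, 0.002]
contact_force: [0.5, 0.5, -0.7]
width: 0.0335
```

```bash
python3 st.py 493.6 11.1 27
```

```text
t 11.25 pos mm [494.1  11.2  27.1] yaw -19.37 z [ 0.005  0.002 -1.   ] F [ 0.5  0.5 -0.7] w 33.5 q [-0.12   0.363  1.967  0.004  0.806  0.215]
to target (tool mm) [-0.4  0.3  0.1]
```

Request:
carry_out --series '[[[0, 0, 0.7], 0], [[0, 0, 0.7], 0], [[0, 0, 0.7], 0], [[0, 0, 0], 0]]'

```text
clock: 11.58
position: [0.4944, 0.0112, 0.0273]
ee_rot: [-0.001, 0.986, -0.168, 0.003]
contact_force: [-0.2, 0.7, 0.4]
width: 0.0336
```

```bash
python3 st.py 493.6 11.1 25
```

```text
t 11.58 pos mm [494.4  11.2  27.3] yaw -19.36 z [ 0.0065  0.0018 -1.    ] F [-0.2  0.7  0.4] w 33.6 q [-0.12   0.363  1.968  0.004  0.805  0.216]
to target (tool mm) [-0.7  0.4  2.3]
```

The wedge seems to be on the board: its weight is off and the descent has stopped. I'll open the fingers so it sits flat, then look.

Request:
carry_out --series '[[[0, 0, 0], 0], [[0, 0, 0], 0], [[0, 0, 0], 0], [[0, 0, 0], 0]]' --fingers 46

```text
clock: 11.92
position: [0.4953, 0.0111, 0.0274]
ee_rot: [-0.002, 0.986, -0.168, 0.004]
contact_force: [-0.4, -0.4, 0.4]
width: 0.046
```

```bash
python3 st.py 493.6 11.1 25;  python3 - <<'E'
from m import *
for n in ('scene','side','wrist'): cap(n,n+'6')
f=load('scene6')['frame'][175:345,280:430];g=load('side6')['frame'][205:375,240:390]
w=load('wrist6')['frame'][:,140:500]
cv2.imwrite('pics/v6.png',np.hstack([cv2.resize(f,(266,301),interpolation=3),cv2.resize(g,(266,301),interpolation=3),cv2.resize(w[:407],(266,301))]))
d=load('wrist6');c=max(yel(d),key=cv2.contourArea)[:,0]; print([(y,c[c[:,1]==y,0].min(),c[c[:,1]==y,0].max()) for y in (5,20,100,200,260)])
E
```

```text
t 11.92 pos mm [495.3  11.1  27.4] yaw -19.37 z [ 0.0086  0.0016 -1.    ] F [-0.4 -0.4  0.4] w 46.0 q [-0.12   0.363  1.967  0.004  0.803  0.215]
to target (tool mm) [-1.6  0.5  2.4]
[(5, np.int32(267), np.int32(352)), (20, np.int32(268), np.int32(353)), (100, np.int32(266), np.int32(356)), (200, np.int32(266), np.int32(358)), (260, np.int32(267), np.int32(357))]
```

View pics/v6.png

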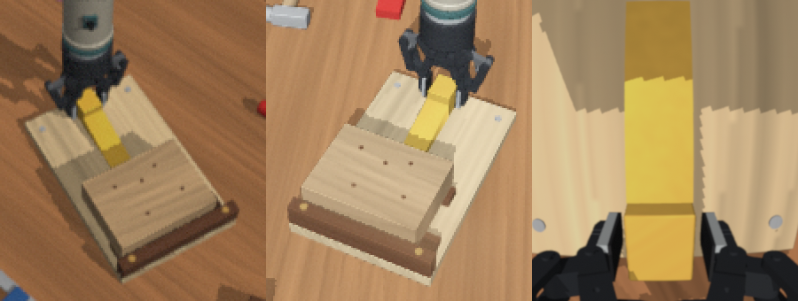

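Picture 9: the wedge lies flat on the board, square with it, nose just in front of the block midway between the rests, and nothing else has moved. I'll check the grip offset and regrip.

Run:
```python
from m import *
d=load('wrist6'); H=[plane(d,(140+(x-532)*1.353,y*1.353),.058) for x,y in((626,207),(694,207),(692,279),(628,279))]
print([toolshift(d,h) for h in H]); hc=np.mean(H,0); print(hc, toolshift(d,hc))
u=np.array([np.cos(np.radians(70.63)),np.sin(np.radians(70.63))]);print('nose-to-block', (np.array([.5415,.1428])-hc[:2])@u-.125, 'lateral', (hc[:2]-[.4833,-.0181])@[-u[1],u[0]])
```

```text
[array([-15.4, -25.4, -30.6]), array([ 15.6, -25.4, -30.3]), array([ 17.1,  17.7, -30.5]), array([-16.9,  17.6, -30.8])]
[0.49631266 0.01463383 0.058     ] [  0.1  -3.9 -30.6]
nose-to-block 0.01089866840919565 lateral -0.0014193612743231675
```

Request:
carry_out --series '[[[0, 0, 0], 0], [[0, 0, 0], 0], [[0, 0, 0], 0], [[0, 0, 0], 0], [[0, 0, 0], 0]]' --fingers 20 --squeeze 50

```text
clock: 12.48
position: [0.4954, 0.011, 0.0276]
ee_rot: [-0.001, 0.986, -0.168, 0.004]
contact_force: [0.2, -0.1, 1.6]
width: 0.0334
```

```bash
python3 st.py
```

```text
t 12.48 pos mm [495.4  11.   27.6] yaw -19.37 z [ 0.0088  0.0015 -1.    ] F [ 0.2 -0.1  1.6] w 33.4 q [-0.12   0.363  1.967  0.004  0.804  0.215]
```

Request:
carry_out --series '[[[0, -2, 0], 0], [[0, -4, 0], 0], [[0, -6, 0], 0], [[0, -6, 0], 0], [[0, -6, 0], 0], [[0, -5, 0], 0], [[0, -4, 0], 0], [[0, -2, 0], 0], [[0, 0, 0], 0]]'

```text
clock: 13.23
position: [0.5082, 0.0477, 0.0276]
ee_rot: [-0.001, 0.986, -0.168, 0.004]
contact_force: [-0.2, -1.7, 1.5]
width: 0.0332
```

```bash
python3 st.py 495.4 11 27.6
```

```text
t 13.23 pos mm [508.2  47.7  27.6] yaw -19.29 z [ 8.4e-03  6.0e-04 -1.0e+00] F [-0.2 -1.7  1.5] w 33.2 q [-4.400e-02  3.800e-01  1.934e+00  1.000e-03  8.190e-01  2.920e-01]
to target (tool mm) [ 0.  38.8 -0.1]
```

Request:
carry_out --series '[[[0, -1.5, 0], 0], [[0, -2.5, 0], 0], [[0, -2.5, 0], 0], [[0, -1.5, 0], 0], [[0, 0, 0], 0]]'

```text
clock: 13.65
position: [0.5109, 0.0559, 0.0276]
ee_rot: [-0.001, 0.986, -0.168, 0.004]
contact_force: [0.7, -0.1, 1.3]
width: 0.0335
```

```bash
python3 st.py 495.4 11 27.6
```

```text
t 13.65 pos mm [510.9  55.9  27.6] yaw -19.3 z [ 7.9e-03  5.0e-04 -1.0e+00] F [ 0.7 -0.1  1.3] w 33.5 q [-2.700e-02  3.840e-01  1.927e+00  1.000e-03  8.230e-01  3.090e-01]
to target (tool mm) [ 0.2 47.4 -0.2]
```

Request:
carry_out --series '[[[0, -1.5, 0], 0], [[0, -1.5, 0], 0], [[0, -1.5, 0], 0], [[0, -0.5, 0], 0]]'

```text
clock: 13.98
position: [0.5116, 0.0577, 0.0278]
ee_rot: [0.002, 0.986, -0.167, 0.003]
contact_force: [-0.6, -2.0, 1.7]
width: 0.0331
```

```bash
python3 st.py 495.4 11 27.6
```

```text
t 13.98 pos mm [511.6  57.7  27.8] yaw -19.19 z [ 0.0056 -0.005  -1.    ] F [-0.6 -2.   1.7] w 33.1 q [-0.019  0.386  1.922 -0.007  0.828  0.32 ]
to target (tool mm) [ 0.1 49.4  0.3]
```

Request:
carry_out --series '[[[0, -2.5, 0], 0], [[0, -3, 0], 0], [[0, -3, 0], 0]]'

```text
clock: 14.23
position: [0.5127, 0.061, 0.0283]
ee_rot: [0.006, 0.986, -0.165, 0.002]
contact_force: [-2.5, -9.5, 4.2]
width: 0.0333
```

```bash
python3 st.py 495.4 11 27.6;  python3 - <<'E'
from m import *
for n in ('scene','side'): cap(n,n+'7')
E
```

```text
t 14.23 pos mm [512.7  61.   28.3] yaw -19.03 z [ 0.0019 -0.0133 -0.9999] F [-2.5 -9.5  4.2] w 33.3 q [-0.007  0.389  1.914 -0.018  0.836  0.337]
to target (tool mm) [-0.1 52.9  1.3]
```

Request:
carry_out --series '[[[0, -3, 0.8], 0], [[0, -3, 0.8], 0], [[0, -3, 0.5], 0]]'

```text
clock: 14.58
position: [0.5129, 0.0623, 0.0276]
ee_rot: [0.013, 0.987, -0.163, 0.0]
contact_force: [-3.2, -12.8, 6.9]
width: 0.033
```

```bash
python3 st.py 495.4 11 27.6
```

```text
t 14.58 pos mm [512.9  62.3  27.6] yaw -18.7 z [-0.0039 -0.0263 -0.9996] F [ -3.2 -12.8   6.9] w 33.0 q [ 0.005  0.394  1.909 -0.035  0.843  0.355]
to target (tool mm) [-0.1 54.2  1.4]
```

```bash
cat > lift.py <<'E'
import sys
from m import *
t=sys.argv[1]
for n in ('scene','side'): cap(n,n+t)
k=2.703
S=[(235,171),(216,194),(175,203),(277,206),(225,244)]; D=[(620,159),(582,159),(545,135),(609,211),(533,193)]
def track(n,U):
    a=load(n+'0')['frame'];b=load(n+t)['frame']; p=np.array(U,np.float32).reshape(-1,1,2)
    q,s,e=cv2.calcOpticalFlowPyrLK(cv2.cvtColor(a,6),cv2.cvtColor(b,6),p,None,winSize=(11,11),maxLevel=1,criteria=(3,50,.001)); return q[:,0],e.ravel(),s.ravel()
us=[(280+x/k,205+y/k) for x,y in S]; ud=[(240+(x-400)/k,238+y/k) for x,y in D]
qs,es,_=track('scene',us); qd,ed,_=track('side',ud); a=load('scene0');b=load('side0')
u=np.array([np.cos(np.radians(70.63)),np.sin(np.radians(70.63))]);
X=[];Z=[]
for i in range(5):
    p0,e0=tri([(a,us[i]),(b,ud[i])]); p1,e1=tri([(a,qs[i]),(b,qd[i])]); d=(p1-p0)*1000
    s=(p0[:2]-[.5415,.1428])@u*1000; X.append(s);Z.append(d[2])
    print('from front',s.round(1),'z',(p0[2]*1000).round(1),'d along',((d[:2]@u)).round(2),'d side',(d[:2]@[-u[1],u[0]]).round(2),'dz',d[2].round(2),'px',(qs[i]-us[i]).round(2),(qd[i]-ud[i]).round(2))
A=np.c_[np.array(X)-105]; print('lift at front edge (pivot at 105mm): ',(-105*np.linalg.lstsq(A,np.array(Z),rcond=None)[0][0]).round(2))
E
python3 lift.py 8
```

```text
from front 27.1 z 79.5 d along 2.53 d side -0.28 dz 1.72 px [0.44 0.3 ] [-0.71  0.39]
from front 40.1 z 78.6 d along 1.98 d side -0.2 dz 0.14 px [0.33 0.59] [-0.48  0.55]
from front 30.7 z 79.6 d along 1.62 d side -0.26 dz -0.31 px [0.22 0.6 ] [-0.42  0.52]
from front 79.2 z 78.6 d along 2.12 d side -0.23 dz -0.4 px [0.35 0.76] [-0.51  0.76]
from front 90.1 z 78.7 d along 2.55 d side -0.06 dz 0.31 px [0.49 0.65] [-0.65  0.82]
lift at front edge (pivot at 105mm):  0.71
```

Tracking of the block's holes says the block slid about 2 mm to its stop and is just beginning to lift (about 0.7 mm). I'll push on with larger rows and without downward pressure.

Request:
carry_out --series '[[[0, -6, 0], 0]]'

```text
clock: 14.77
position: [0.5137, 0.0652, 0.0278]
ee_rot: [0.016, 0.987, -0.162, -0.001]
contact_force: [-3.6, -11.8, 5.3]
width: 0.0335
```

```bash
python3 st.py 495.4 11 27.6
```

```text
t 14.77 pos mm [513.7  65.2  27.8] yaw -18.63 z [-0.0062 -0.0308 -0.9995] F [ -3.6 -11.8   5.3] w 33.5 q [ 0.014  0.396  1.903 -0.041  0.849  0.366]
to target (tool mm) [-0.  57.1  2. ]
```

Request:
carry_out --series '[[[0, -6, 0], 0]]'

```text
clock: 14.85
position: [0.5145, 0.0683, 0.028]
ee_rot: [0.018, 0.987, -0.161, -0.001]
contact_force: [-3.4, -11.0, 5.6]
width: 0.0335
```

```bash
python3 st.py 495.4 11 27.6
```

```text
t 14.85 pos mm [514.5  68.3  28. ] yaw -18.56 z [-0.0086 -0.0352 -0.9993] F [ -3.4 -11.    5.6] w 33.5 q [ 0.023  0.399  1.898 -0.046  0.854  0.377]
to target (tool mm) [ 0.2 60.3  2.5]
```

Request:
carry_out --series '[[[0, -9, 0], 0]]'

```text
clock: 14.93
position: [0.5159, 0.074, 0.0279]
ee_rot: [0.021, 0.987, -0.161, -0.003]
contact_force: [-3.8, -10.9, 4.8]
width: 0.0334
```

```bash
python3 st.py 495.4 11 27.6; python3 lift.py 9
```

```text
t 14.93 pos mm [515.9  74.   27.9] yaw -18.51 z [-0.0117 -0.04   -0.9991] F [ -3.8 -10.9   4.8] w 33.4 q [ 0.037  0.403  1.89  -0.052  0.862  0.394]
to target (tool mm) [ 0.6 66.2  3. ]
from front 27.1 z 79.5 d along 2.64 d side -0.27 dz 3.01 px [0.51 0.13] [-0.68  0.01]
from front 40.1 z 78.6 d along 7.4 d side -6.1 dz 31.38 px [0.47 0.55] [ -1.64 -10.47]
from front 30.7 z 79.6 d along 2.22 d side -0.53 dz 1.6 px [0.27 0.46] [-0.67  0.12]
from front 79.2 z 78.6 d along 2.93 d side 0.13 dz 0.83 px [0.69 0.72] [-0.52  0.74]
from front 90.1 z 78.7 d along 2.93 d side 0.07 dz 0.38 px [0.63 0.8 ] [-0.63  0.88]
lift at front edge (pivot at 105mm):  15.21
```

```bash
python3 st.py 495.4 11 27.6; sed -i 's/^A=.*$/X=np.array(X);Z=np.array(Z);L=Z*105\/(105-X);print("front lift est", L.round(1),"median of near three",np.median(L[:3]).round(2))/' lift.py; sed -i 's/winSize=(11,11),maxLevel=1/winSize=(13,13),maxLevel=0/' lift.py; python3 lift.py 10
```

```text
t 15.03 pos mm [516.5  75.4  27.8] yaw -18.48 z [-0.0106 -0.0382 -0.9992] F [-3.2 -7.3  4.2] w 33.7 q [ 0.038  0.404  1.89  -0.05   0.861  0.394]
to target (tool mm) [ 0.4 67.7  2.9]
from front 27.1 z 79.5 d along 2.4 d side -0.36 dz 2.7 px [0.42 0.14] [-0.67  0.01]
from front 40.1 z 78.6 d along 2.77 d side -0.45 dz 2.42 px [0.46 0.46] [-0.73  0.09]
from front 30.7 z 79.6 d along 2.73 d side -0.13 dz 2.5 px [0.51 0.31] [-0.69  0.14]
from front 79.2 z 78.6 d along 3.17 d side 0.04 dz 0.94 px [0.72 0.83] [-0.57  0.73]
from front 90.1 z 78.7 d along 2.98 d side 0.15 dz 0.44 px [0.66 0.77] [-0.62  0.9 ]
front lift est [3.6 3.9 3.5 3.8 3.1] median of near three 3.64
```

Lift is about 3.6 mm, which agrees with the 67.7 mm advance. One more small push.

Request:
carry_out --series '[[[0, -5, 0], 0], [[0, -2, 0], 0]]'

```text
clock: 15.3
position: [0.517, 0.0784, 0.0279]
ee_rot: [0.023, 0.987, -0.16, -0.003]
contact_force: [-1.3, -5.6, 4.7]
width: 0.0332
```

```bash
python3 st.py 495.4 11 27.6; python3 lift.py 11; python3 st.py 495.4 11 27.6
python3 - <<'E'
from m import *
cap('wrist','wrist11')
f=load('scene11')['frame'][170:345,280:430];g=load('side11')['frame'][200:375,240:390]
w=load('wrist11')['frame'][:,100:540]
cv2.imwrite('pics/v11.png',np.hstack([cv2.resize(f,(266,310),interpolation=3),cv2.resize(g,(266,310),interpolation=3),cv2.resize(w,(266,290))[:290] if 0 else cv2.resize(w,(266,310))]))
E
```

```text
t 15.3 pos mm [517.   78.4  27.9] yaw -18.43 z [-0.014  -0.0441 -0.9989] F [-1.3 -5.6  4.7] w 33.2 q [ 0.048  0.407  1.884 -0.057  0.868  0.406]
to target (tool mm) [ 0.8 70.6  3.5]
from front 27.1 z 79.5 d along 3.11 d side -0.37 dz 4.17 px [0.6  0.04] [-0.83 -0.16]
from front 40.1 z 78.6 d along 3.29 d side -0.53 dz 3.27 px [0.55 0.46] [-0.88  0.  ]
from front 30.7 z 79.6 d along 2.95 d side -0.16 dz 3.03 px [0.55 0.33] [-0.72  0.01]
from front 79.2 z 78.6 d along 3.44 d side 0.14 dz 1.22 px [0.82 0.87] [-0.57  0.73]
from front 90.1 z 78.7 d along 3.12 d side 0.03 dz 0.59 px [0.65 0.79] [-0.72  0.9 ]
front lift est [5.6 5.3 4.3 5.  4.2] median of near three 5.29
t 15.4 pos mm [517.   78.4  27.9] yaw -18.42 z [-0.0139 -0.044  -0.9989] F [-2.  -6.8  4.5] w 33.6 q [ 0.048  0.407  1.884 -0.057  0.868  0.406]
to target (tool mm) [ 0.8 70.6  3.6]
```

View pics/v11.png

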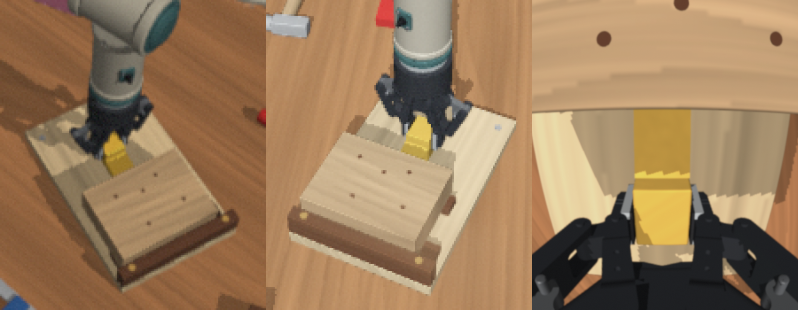

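Picture 10: the wedge is under the middle of the block, heel still gripped, block square against its stop. The lift is about 4.2 mm from the advance, and 4.2–5.6 mm by tracking (median 5.3). I'll check steadiness over about half a second, then hand in.

```bash
python3 - <<'E'
from m import *
for i in range(6): manip.get_image('side')
E
python3 st.py 495.4 11 27.6; python3 lift.py 12 | tail -1; python3 -c "
from m import *
a=load('scene0');b=load('scene12')
d=cv2.absdiff(a['frame'],b['frame']).max(2)
for n,(u,v) in dict(red=(240,210),A=(242,138),hammer=(200,245),clamp=(280,335),glue=(180,155),driver=(455,250)).items(): print(n,d[v-12:v+13,u-15:u+16].mean().round(1),end=' ')
print(manip.sign_off())"
```

```text
t 15.75 pos mm [517.   78.4  27.9] yaw -18.43 z [-0.0138 -0.0437 -0.9989] F [-1.8 -7.4  4.5] w 33.1 q [ 0.048  0.407  1.884 -0.056  0.867  0.406]
to target (tool mm) [ 0.9 70.7  3.6]
front lift est [5.8 4.9 4.4 4.9 3.6] median of near three 4.93
red 9.9 A 16.4 hammer 4.1 clamp 4.1 glue 5.2 driver 4.6 the job is handed in; nothing more can be done
None
```

The job is handed in at about 16 s. The yellow wedge is still gripped, the block's front edge rests on it, and the lift is about 4–5 mm.

I picked the slimmer of the two yellow wedges (34 mm wide, heel 40 mm high, next to the red one). I set it on the board and let go once so it would lie flat, then regripped it. I then pushed it about 71 mm, between the front rests and under the block.

**Last checks**
- **Lift:** the push distance gives about 4.2 mm. Tracking the block's holes in two cameras gives 3.6 to 5.8 mm (near-front median 4.9 mm). The two disagree by up to about 1 mm, but both are well under 10 mm.
- **Steadiness:** the tool held within 0.1 mm for half a second, with a push of about 7 N and the fingers at 33 mm.
- **Force:** the largest push I read was about 13 N, while the wedge was also pressed down lightly. That is above the 3–10 N expected and far below the limits.
- **Block:** it slid about 2–3 mm in the push direction, which I take as having reached its stop. It was not touched by the arm.
- **Other things on the bench:** an image comparison showed little change around the hammer, clamp, glue and screwdriver. The red wedge and the larger yellow wedge differed more. I took that as arm and shadow, but I did not measure their positions again.

**Less good:** the tool ended about 2.6° off vertical, because the wrist gives under load. The height at the grip did not change, so the wedge appears flat on the board, but I did not measure its pitch directly.

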